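# Seat the slide insert on the scanner stage's locating pins

### The arm

A 6-joint arm with a two-finger parallel gripper is mounted at the origin on the work surface. World frame = base frame: x ahead of the robot, y to its left, z up, the work surface at z = 0. Lengths are in mm, angles in rad, forces in N, time in s.
With the tool pointing down it reaches from about 275 to 750 mm from the base axis. Payload 10.2 kg.
Tool frame: the origin (TCP) lies at the very end of the fingers, on their centre line; the grasp point (between the pads) lies ctrl.grip_depth behind it (ctrl.grip_depth is the distance from the TCP to the grasp point, in mm); z points along the fingers, y is the direction in which the jaws open and shut (so a half turn about z gives the same grasp; the last joint's range is limited). The gripper opens to 85 mm and grips with 20 to 120 N. Pads are 22 mm wide; open, the fingers measure 114 mm over their backs; the gripper's body (76 mm by 85 mm) begins 54 mm behind the grasp point. The pads swing forward as they close: fully open they stand 13 mm farther back than shut.
Start: joints at [-1.523, 0.313, 1.498, -0, 1.331, -0.223], TCP at [140.425, -505.877, 231.294] pointing down, gripper open.
Joint ranges: [-2.94, 2.94], [-0.97, 2.17], [0.19, 2.56], [-1.23, 4.37], [0.02, 3.11], [-2.88, 2.88]. Speed limits (rad/s): [2.39, 2.39, 3.01, 3.14, 3.14, 3.14].

### API

Orientations are given as a unit quaternion [w, x, y, z].
In Python, from rig import telemetry, eyes, ctrl, nets gives the robot as it stands. The module is installed in compiled form; this text tells all that it offers.
- The arm moves only by the tool drive_tool, never from a script. Its argument "series" is text: rows parted by semicolons, each of 7 numbers parted by spaces: the shift along the tool's x, y, z normalised to -1 to 1, where 1 is 0.12 m, then the turn, a rotation vector about the tool's x, y, z normalised to -1 to 1, where 1 is 0.5 rad, then the opening, from 0 (shut) to 1 (fully open). In form: tx ty tz wx wy wz hand; .... A call has 1 to 20 rows; each row is the pose to reach, as a shift and turn from the pose measured when the call began, along the tool's axes at that moment; what a row does not reach only later rows make up. A row lasts 1/10 s, in which the tool goes at most 50 mm and 8.59 degrees, less where a joint would pass 70% of its speed; a pose out of reach is approached as far as the arm can. A call with a number of a shift or a turn outside -1 to 1 is refused whole. A call with a gripper value outside its range is refused whole. The fingers move at their own pace and stop on an object; "newtons" is the grip in N (left out, the last holds). Time passes only in rows, so rows that repeat a pose let the fingers close. It gives the time, the measured TCP pose, the force and the opening at its end, in the units of the state.
- telemetry.sense(): the state, without advancing time (a new reading comes with each control period).
- eyes.capture(name): name is "side" or "top"; returns a dict with "frame" (400x640x3 uint8, red, green, blue), "fx", "fy", "cx", "cy" (pixels), "D" ([k1, k2, p1, p2, k3] as OpenCV has them; the pictures are not rectified), "view" (4x4, takes a point from world to camera coordinates). Camera axes: x right, y up, looking along -z (the intrinsics and any distortion apply to the point x, -y, -z); pixel columns grow to the right and rows downward; lengths in mm; the calibration is good to about 2 mm. A picture is of the moment at which its call begins. There is no depth.
- ctrl.finish_job(): hands the job in, once; it reports no verdict.
Trained networks look in a picture, given as the dict that the camera call returned (one of the last four; its "shot" number tells which), for a name from the list of things; names that differ only in an ending like _2 or _b are one class to them, and where a whole thing is asked for, a point or a joint stands for the part that bears it (a point fixed in the world has none). Each returns a list of dicts, best first, with "confidence" (0 to 1); they miss things now and then, are a little off and sometimes report something else, mostly with a low value. They report only what shows in the picture. A call takes as long as a camera call. They do not tell look-alikes from the thing itself.
- nets.spot_in(name, picture): "rect" ([left, top, right, bottom] in pixels, round what is visible of it).
The state is a dict: "time_s": time; "joints": joint angles; "dq": joint speeds; "tau": joint torques, N m; "eef_pos": TCP position; "ee_rot": TCP orientation; "force": force on the tool from outside, world axes, zero at the start; "wrist_torque": the same for the moment, N m; "grip_width": opening from 0.0 (shut) to 1.0 (fully open).
Only numpy, scipy, OpenCV 4.12 (cv2) and the standard library are available. Lean on these libraries where they do the work, as an engineer would, in place of code of your own. Each camera call takes 0.05 s, during which the arm holds its last target. There are 200 camera calls.

### The job

Bring the black slide insert, which has a lifting bar to grip it by, to the scanner stage and slide it about gently on the pins until its two holes drop over the two locating pins and it lies fully flat on the bed, then let go of it. Do not force, ram or drop it onto the stage or pins (keep well under 30 N), and leave the other things on the bench standing where they are.

Things in the scene. Friction and masses are not known exactly. Their poses are not given: they have to be found in the camera images.
- insert: black slide-holder insert plate, 110 (its x) x 160 (its y) x 6 mm, 0.19 to 0.31 kg, with two glass slides let into it; origin at the centre of its underside, z up. Two round through holes 10 mm in diameter on its y axis, 62 mm either side of the origin. It starts flat on a 4 mm blue mat on the bench and fits the pins either way round
- bar (a point): centre of the insert's lifting bar: a solid aluminium bar on the middle of the plate, 14 mm thick (insert's x), 64 mm long (insert's y), from 6 to 40 mm above the insert's underside; this point is 23 mm above the underside. Grip it across its thickness
- stage: white slide-scanner stage fixed to the bench, 170 (its x) x 230 (its y) mm, with a flat aluminium bed 150 x 210 mm centred on top, its surface 45 mm above the origin; origin at the centre of its underside, z up. Two upright brass locating pins stand on the bed, 124 mm apart, on a dark strip parallel to the stage's y (see bed)
- bed (a point): centre of the bed's surface. The midpoint between the pins lies up to 7 mm in x and up to 8 mm in y from here: the strip was set and clamped by hand, and no reported pose shows where. Each pin is 8 mm in diameter up to 4 mm above the bed, then tapers to a flat 5 mm tip at 8 mm. Bed, strip and pins do not move
- dropper: white plastic dropper bottle, 36 mm across, 100 mm tall, standing; origin at the centre of its underside, z up
- stain: small amber stain jar with black lid, 34 mm across, 75 mm tall, standing; origin at the centre of its underside, z up
- dish: shallow glass dish, 90 mm across, 16 mm tall; origin at the centre of its underside
- oil: amber bottle, 44 mm across, 120 mm tall, standing; origin at the centre of its underside, z up
- forceps: steel forceps, 125 mm long, lying on the bench; origin at the middle of the underside
Things that resemble listed ones, but are neither listed nor needed, are in the scene too. What is shaped like the insert but turquoise is not meant.

How it is judged (in metres and radians):
At the end, for the whole second after the job is handed in: The insert lies flat on the stage's bed with both pins in its holes (its underside within about 1.8 mm of the bed, tilt under 0.03 rad, its centre within 14 mm of the stage's, its y axis within 0.06 rad of the stage's y either way round), at rest and untouched (z of insert in the frame of stage between 0.043 and 0.0468 m and horizontal distance between insert and stage below 0.014 m and angle between insert's own z axis and vertical below 0.03 rad and angle between the y axis of insert and the y axis of stage, either way round below 0.06 rad and linear speed of insert below 0.02 m/s and contact force between the fingers and insert below 0.2 N).
It fails at once if the insert is forced, rammed or dropped against the stage or its pins (more than 30 N between them) (contact force between insert and stage above 30 N).
It fails at once if another thing on the bench is moved by more than 20 mm (distance of any of dropper, stain, dish, oil, forceps from where it was at the start of the episode above 0.02 m).
It fails at once if a bottle or jar is tipped (angle between any of dropper, stain, oil's own z axis and vertical above 0.35 rad).
It also fails if it takes over 72 s, if anything falls off the work surface, if the arm or the gripper's body presses on something with over 40 N, if the wrist force passes 120 N, or if a joint passes its speed limit or range.

## Working session

There is one attempt and no reset: what is moved stays moved. The work goes in short steps, Python scripts to look and compute and a tool call to move; the robot and the scene stay as the last step left them, time stands still between calls to the robot, and variables do not carry over. Pictures are saved under pics/ and viewed, about 8 in all and at most 12, crops included, and the job is handed in when it is done.

Besides the shell and the picture viewer there is one more tool, called by a JSON object that holds its "fn" and its "kwargs". drive_tool: Moves the arm, as the interface text tells. Scaled input: -1 to 1 covers 0.12 m each way for a shift and 0.5 rad each way for a turn. Its arguments: {"type":"object","properties":{"series":{"type":"string"},"newtons":{"type":"number"}},"required":["series"]}

```bash
mkdir -p pics; cat > h.py <<'E'
import numpy as np, cv2
from rig import telemetry, eyes, ctrl, nets
from scipy.spatial.transform import Rotation as R
def K(p): return np.array([[p["fx"],0,p["cx"]],[0,p["fy"],p["cy"]],[0,0,1.]])
def ray(p,uv):
    u=cv2.undistortPoints(np.array(uv,float).reshape(-1,1,2),K(p),np.array(p["D"],float)).reshape(-1,2)
    V=np.array(p["view"],float); d=np.c_[u[:,0],-u[:,1],-np.ones(len(u))]@V[:3,:3]
    return -V[:3,:3].T@V[:3,3], d
def at_z(p,uv,z):
    c,d=ray(p,uv); return c+d*((z-c[2])/d[:,2])[:,None]
def proj(p,X):
    V=np.array(p["view"],float); X=np.atleast_2d(X)@V[:3,:3].T+V[:3,3]
    return cv2.projectPoints(X*[1,-1,-1],np.zeros(3),np.zeros(3),K(p),np.array(p["D"],float))[0].reshape(-1,2)
def save(n,im,s=1,box=None):
    if box: im=im[box[1]:box[3],box[0]:box[2]]
    cv2.imwrite("pics/"+n+".png",cv2.resize(im[:,:,::-1],None,fx=s,fy=s,interpolation=cv2.INTER_CUBIC))
def tooldelta(s,dpos):  # world mm -> normalised tool shift
    w,x,y,z=s["ee_rot"]; return R.from_quat([x,y,z,w]).inv().apply(dpos)/120
E
python3 - <<'E'
from h import *
s=telemetry.sense(); print(s["eef_pos"],s["ee_rot"],s["force"],ctrl.grip_depth)
for n in("top","side"):
    p=eyes.capture(n); save(n,p["frame"]); V=np.array(p["view"]); print(n,p["fx"],p["D"],-V[:3,:3].T@V[:3,3], V[:3,:3].round(2).tolist())
    for t in("insert","stage","bar","dropper","stain","dish","oil","forceps"):
        print(t,[(np.round(d["rect"]).tolist(),round(d["confidence"],2)) for d in nets.spot_in(t,p)[:3]])
E
```

```text
[ 140.39192804 -505.59395788  230.71357354] [-6.86546763e-04  9.90850457e-01  1.34962580e-01  5.55038400e-05] [-0.21676121  0.05454175  0.24562301] 18.700000000000003
top 415.3976109974282 [-0.08873713  0.          0.          0.          0.        ] [344.43667805   7.00798453 990.71015071] [[0.0, -1.0, 0.02], [0.98, 0.0, 0.19], [-0.19, 0.02, 0.98]]
insert [([400.0, 285.0, 478.0, 330.0], 0.69), ([377.0, 192.0, 453.0, 247.0], 0.67)]
stage [([178.0, 147.0, 282.0, 226.0], 0.64)]
bar [([400.0, 284.0, 480.0, 330.0], 0.64), ([374.0, 191.0, 454.0, 252.0], 0.61), ([304.0, 153.0, 319.0, 173.0], 0.2)]
dropper [([304.0, 149.0, 320.0, 172.0], 0.58)]
stain [([304.0, 218.0, 314.0, 237.0], 0.65)]
dish [([270.0, 92.0, 308.0, 127.0], 0.95)]
oil [([357.0, 85.0, 379.0, 116.0], 0.92)]
forceps [([382.0, 108.0, 429.0, 127.0], 0.73)]
side 516.3407358937131 [0.00676114 0.         0.         0.         0.        ] [ 34.85624785 860.71897394 849.84184939] [[-0.86, -0.51, 0.02], [0.32, -0.51, 0.8], [-0.39, 0.69, 0.61]]
insert [([354.0, 169.0, 402.0, 209.0], 0.97)]
stage [([199.0, 228.0, 315.0, 320.0], 0.86)]
bar [([355.0, 168.0, 401.0, 212.0], 0.95), ([336.0, 211.0, 349.0, 247.0], 0.68)]
dropper [([281.0, 188.0, 299.0, 228.0], 0.66)]
stain [([332.0, 213.0, 346.0, 246.0], 0.69)]
dish [([210.0, 202.0, 245.0, 218.0], 0.6)]
oil [([265.0, 143.0, 279.0, 179.0], 0.75)]
forceps []
```

View pics/top.png

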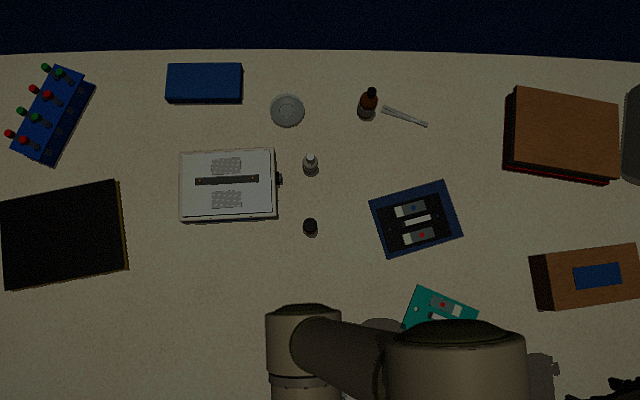

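View pics/side.png

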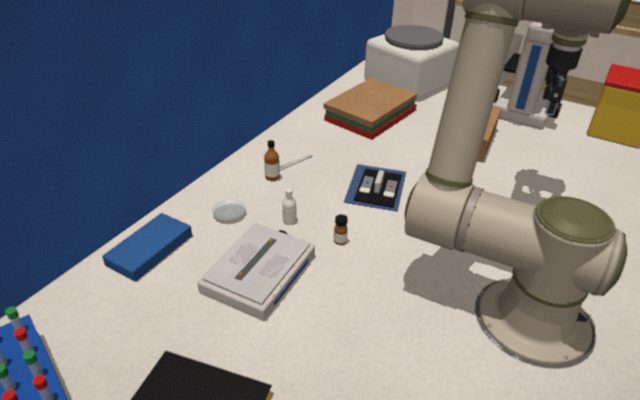

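The candidates are the black plate on the blue mat at top (416,220), the turquoise look-alike at (440,310), which is excluded by colour, and the black book at (65,235), which is too big and has no bar. I choose (416,220) and check it, together with the stage, in a close crop.

```bash
python3 - <<'E'
from h import *
ps=[eyes.capture("top") for _ in range(6)]
f=np.mean([p["frame"] for p in ps],0)
np.save("top.npy",f)
g=np.clip(255*(f/255)**0.6,0,255).astype(np.uint8)
a=cv2.resize(g[175:265,360:480],None,fx=6.4,fy=6.4,interpolation=cv2.INTER_CUBIC)[:300*2]
A=cv2.resize(g[178:263,362:470],None,fx=4.6,fy=4.6,interpolation=cv2.INTER_CUBIC)
save("ins",A)
B=cv2.resize(g[165:197,185:270],None,fx=9,fy=9,interpolation=cv2.INTER_CUBIC)
w=max(A.shape[1],B.shape[1]); pad=lambda x:np.pad(x,((0,0),(0,w-x.shape[1]),(0,0)))
A=cv2.resize(g[178:263,362:470],None,fx=3.5,fy=3.5,interpolation=cv2.INTER_CUBIC)
save("crop1",np.vstack([pad(A),pad(B)]))
print(np.vstack([pad(A),pad(B)]).shape,A.shape)
E
```

```text
(586, 765, 3) (298, 378, 3)
```

View pics/crop1.png

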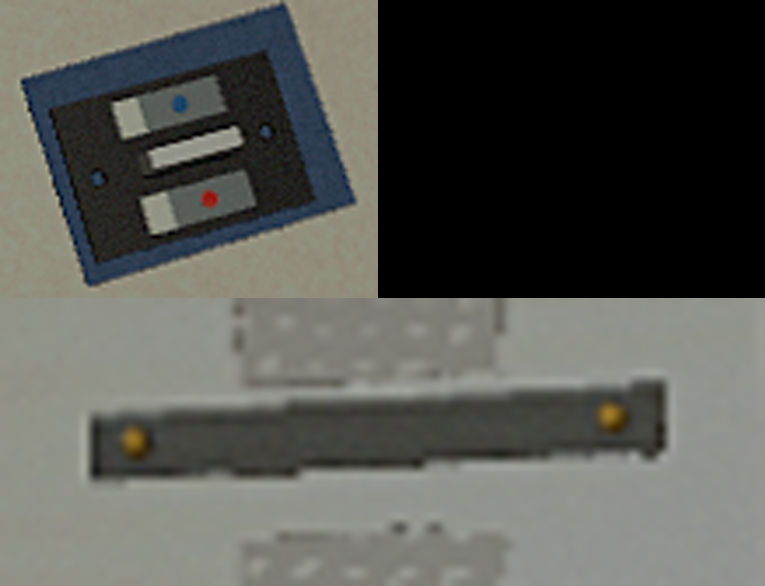

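Confirmed: black plate with a silver bar on the blue mat, holes near (389.7,228.9) and (437.7,215.4). The brass pins are near (200,180.8) and (253,178.2). Next I refine these by colour centroid.

```bash
python3 - <<'E'
from h import *
p=eyes.capture("top"); f=np.load("top.npy")
def cen(c,r,w):
    x0,y0=int(round(c[0])),int(round(c[1])); yy,xx=np.mgrid[y0-r:y0+r+1,x0-r:x0+r+1]
    W=w(f[y0-r:y0+r+1,x0-r:x0+r+1]); W=np.clip(W-0.25*W.max(),0,None)
    return np.array([(W*xx).sum()/W.sum(),(W*yy).sum()/W.sum()])
h=np.array([cen(c,3,lambda a:a[...,2]-a[...,0]) for c in((389.6,228.5),(437.5,215.2))])
q=np.array([cen(c,3,lambda a:a[...,0]-a[...,2]) for c in((199.6,180.5),(252.6,177.9))])
print(h,q)
H=at_z(p,h,9); P=at_z(p,q,50)
for n,X in(("holes",H),("pins",P)):
    d=X[1]-X[0]; print(n,X.round(1).tolist(),"mid",X.mean(0).round(1),"dist",np.hypot(*d[:2]).round(1),"ang of y axis dir(deg)",np.degrees(np.arctan2(-d[1],-d[0])).round(2))
m=((f[200:240,395:445].min(2)>95)).astype(np.uint8)
print(at_z(p,[[418.2,219.9]],44).round(1))
# bar: bright region near centre
n,l,st,ce=cv2.connectedComponentsWithStats(m)
for i in range(1,n):
    if st[i,4]>20: 
        c=ce[i]+[395,200]; print(st[i].tolist(),c.round(1),at_z(p,[c],44).round(1))
# stage
g=f.mean(2); m=(g[140:232,170:290]>1.0*np.percentile(g[140:232,170:290],60)).astype(np.uint8)
for t in("dropper","stain"):
    r=nets.spot_in(t,p)[0]["rect"]; print(t,at_z(p,[[(r[0]+r[2])/2,r[3]-7]],0).round())
s=telemetry.sense();w,x,y,z=s["ee_rot"]; print(R.from_quat([x,y,z,w]).as_matrix().round(3))
E
```

```text
[[389.37916246 228.66700303]
 [437.34456929 215.11111111]] [[199.38950276 180.29834254]
 [252.28695338 177.49692808]]
holes [[468.0, -190.0, 9.0], [501.1, -308.7, 9.0]] mid [ 484.6 -249.4    9. ] dist 123.3 ang of y axis dir(deg) 105.59
pins [[574.6, 258.7, 50.0], [581.8, 135.2, 50.0]] mid [578.2 196.9  50. ] dist 123.8 ang of y axis dir(deg) 93.33
[[ 484.2 -251.4   44. ]]
[10, 17, 20, 8, 43] [413.3 220.8] [[ 482.1 -239.7   44. ]]
dropper [[630.   0.   0.]]
stain [[465.   3.   0.]]
[[ 0.964  0.267  0.   ]
 [ 0.267 -0.964  0.   ]
 [ 0.    -0.    -1.   ]]
```

```bash
cat >> h.py <<'E'
def plan(pos,yaw):  # total tool-frame shift/turn in normalised units to TCP pos, tool-x yaw (deg), pointing down
    s=telemetry.sense(); w,x,y,z=s["ee_rot"]; A=R.from_quat([x,y,z,w])
    c,n=np.cos(np.radians(yaw)),np.sin(np.radians(yaw)); B=R.from_matrix(np.array([[c,n,0],[n,-c,0],[0,0,-1.]]))
    print("t",s["time_s"],"pos",np.round(s["eef_pos"],1),"shift",(A.inv().apply(np.array(pos)-s["eef_pos"])/120).round(3),"turn",((A.inv()*B).as_rotvec()/.5).round(3),"F",np.round(s["force"],1),"w",round(s["grip_width"],3))
E
python3 - <<'E'
from h import *
p=eyes.capture("side"); print(at_z(p,[[515,120],[550,125],[495,95],[480,155]],0).round()); print(proj(p,[[140,-506,231]]))
plan([484.6,-249.4,230],105.6)
E
```

```text
[[  256.  -884.     0.]
 [  143.  -914.     0.]
 [  372. -1047.     0.]
 [  292.  -588.     0.]]
[[545.4093648  110.87752625]]
t 1.4 pos [ 140.4 -505.9  231.3] shift [ 3.335 -1.292  0.011] turn [ 0.     0.    -3.144] F [-0.3  0.4  0.2] w 0.998
```

{"fn": "drive_tool", "kwargs": {"series": "0.95 -0.35 0 0 0 -0.9 1;0.95 -0.35 0 0 0 -0.9 1;0.95 -0.35 0 0 0 -0.9 1;0.95 -0.35 0 0 0 -0.9 1;0.95 -0.35 0 0 0 -0.9 1;0.95 -0.35 0 0 0 -0.9 1"}}

```text
time_s: 2.0
eef_pos: [238.2, -435.6, 231.2]
ee_rot: [0.0, 0.936, 0.351, -0.0]
force: [-0.2, -0.1, -0.4]
grip_width: 0.997
```

```bash
python3 -c "
from h import *
plan([484.6,-249.4,230],105.6)"
```

```text
t 2.0 pos [ 238.2 -435.6  231.2] shift [2.567 0.181 0.01 ] turn [-0.     0.    -2.251] F [-0.2 -0.1 -0.4] w 0.997
```

{"fn": "drive_tool", "kwargs": {"series": "1 0.07 0 0 0 -0.9 1;1 0.07 0 0 0 -0.9 1;1 0.07 0 0 0 -0.9 1;1 0.07 0 0 0 -0.9 1;1 0.07 0 0 0 -0.9 1;1 0.07 0 0 0 -0.9 1"}}

```text
time_s: 2.6
eef_pos: [333.1, -364.1, 231.1]
ee_rot: [-0.0, 0.836, 0.549, -0.0]
force: [-0.4, 0.4, -0.5]
grip_width: 1.008
```

```bash
python3 -c "
from h import *
plan([484.6,-249.4,230],105.6)"
```

```text
t 2.6 pos [ 333.1 -364.1  231.1] shift [1.378 0.78  0.008] turn [-1.00e-03  0.00e+00 -1.36e+00] F [-0.4  0.4 -0.5] w 1.008
```

{"fn": "drive_tool", "kwargs": {"series": "0.9 0.5 0.5 0 0 -0.9 1;0.9 0.5 0.5 0 0 -0.9 1;0.9 0.5 0.5 0 0 -0.9 1;0.9 0.5 0.5 0 0 -0.9 1;0.9 0.5 0.5 0 0 -0.9 1;0.9 0.5 0.5 0 0 -0.9 1"}}

```text
time_s: 3.2
eef_pos: [430.3, -290.2, 171.7]
ee_rot: [0.0, 0.694, 0.72, -0.0]
force: [0.4, -0.4, 0.6]
grip_width: 0.997
```

```bash
python3 -c "
from h import *
plan([484.6,-249.4,100],105.6)"
```

```text
t 3.2 pos [ 430.3 -290.2  171.7] shift [0.323 0.465 0.597] turn [-0.     0.002 -0.468] F [ 0.4 -0.4  0.6] w 0.997
```

{"fn": "drive_tool", "kwargs": {"series": "0.323 0.465 0.4 0 0 -0.468 1;0.323 0.465 0.55 0 0 -0.468 1;0.323 0.465 0.6 0 0 -0.468 1;0.323 0.465 0.6 0 0 -0.468 1;0.323 0.465 0.6 0 0 -0.468 1"}}

```text
time_s: 3.7
eef_pos: [484.3, -251.1, 101.2]
ee_rot: [0.002, 0.606, 0.796, -0.001]
force: [-0.4, -0.1, 0.6]
grip_width: 1.0
```

```bash
python3 - <<'E'
from h import *
plan([484.6,-249.4,15],105.6)
p=eyes.capture("side"); f=p["frame"]; g=np.clip(255*(f/255)**0.7,0,255).astype(np.uint8)
save("grip",g,5,(310,120,450,230))
E
```

```text
t 3.7 pos [ 484.3 -251.1  101.2] shift [0.015 0.005 0.718] turn [ 0.002  0.006 -0.007] F [-0.4 -0.1  0.6] w 1.0
```

View pics/grip.png

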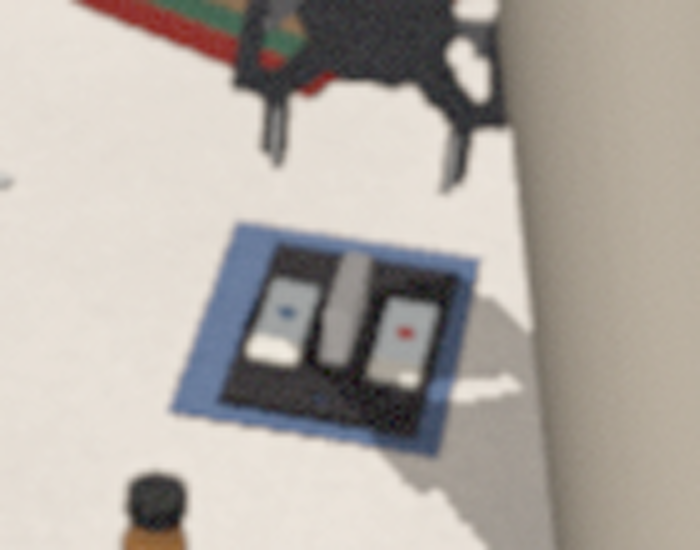

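The side view shows the open jaws straddling the bar, aligned with it (fingers at crop (275,160) and (455,190), bar at (345,305)). I descend and close.

{"fn": "drive_tool", "kwargs": {"series": "0.015 0.005 0.3 0 0 0 1;0.015 0.005 0.55 0 0 0 1;0.015 0.005 0.68 0 0 0 1;0.015 0.005 0.71 0 0 0 1;0.015 0.005 0.71 0 0 0 0.5;0.015 0.005 0.71 0 0 0 0.3;0.015 0.005 0.71 0 0 0 0;0.015 0.005 0.71 0 0 0 0;0.015 0.005 0.71 0 0 0 0;0.015 0.005 0.71 0 0 0 0;0.015 0.005 0.71 0 0 0 0;0.015 0.005 0.71 0 0 0 0", "newtons": 45}}

```text
time_s: 4.95
eef_pos: [485.1, -249.6, 16.7]
ee_rot: [0.002, 0.606, 0.796, -0.001]
force: [0.1, -0.0, 6.3]
grip_width: 0.152
```

{"fn": "drive_tool", "kwargs": {"series": "0 0 -0.1 0 0 0 0;0 0 -0.3 0 0 0 0;0 0 -0.6 0 0 0 0;0 0 -0.9 0 0 0 0;0 0 -1 0 0 0 0;0 0 -1 0 0 0 0;0 0 -1 0 0 0 0"}}

```text
time_s: 5.65
eef_pos: [484.1, -248.7, 135.2]
ee_rot: [0.001, 0.606, 0.796, -0.001]
force: [-0.1, 0.0, -1.5]
grip_width: 0.154
```

```bash
python3 - <<'E'
from h import *
plan([578.2,196.9,200],93.3)
p=eyes.capture("top"); f=p["frame"]; g=np.clip(255*(f/255)**0.6,0,255).astype(np.uint8)
save("lift_t",g,5,(350,170,490,280))
E
```

```text
t 5.65 pos [ 484.1 -248.7  135.2] shift [ 3.37   1.744 -0.547] turn [0.002 0.005 0.423] F [-0.1  0.  -1.5] w 0.154
```

View pics/lift_t.png

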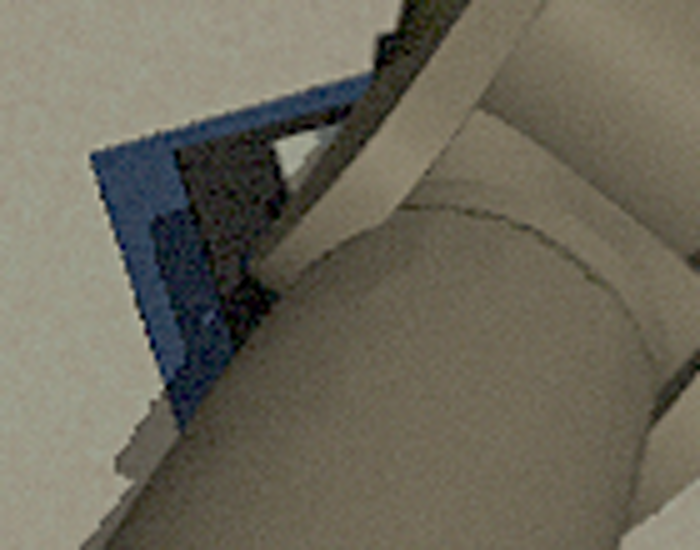

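{"fn": "drive_tool", "kwargs": {"series": "0 0 -0.3 0 0 0 0;0.2 0.1 -0.5 0 0 0 0;0.5 0.25 -0.55 0 0 0.05 0;0.9 0.45 -0.55 0 0 0.1 0;1 0.5 -0.55 0 0 0.1 0;1 0.5 -0.55 0 0 0.1 0"}}

```text
time_s: 6.3
eef_pos: [509.7, -114.5, 199.1]
ee_rot: [-0.001, 0.624, 0.781, -0.001]
force: [0.9, -0.9, -2.2]
grip_width: 0.151
```

{"fn": "drive_tool", "kwargs": {"series": "0.4 0.2 0 0 0 0.1 0;0.8 0.4 0 0 0 0.1 0;1 0.5 0 0 0 0.1 0;1 0.5 0 0 0 0.1 0"}}

```text
time_s: 6.7
eef_pos: [541.9, 18.4, 197.6]
ee_rot: [-0.002, 0.642, 0.767, -0.001]
force: [-1.0, -0.2, -2.6]
grip_width: 0.157
```

```bash
python3 -c "
from h import *
plan([578.2,196.9,200],93.3)"
```

```text
t 6.7 pos [541.9  18.4 197.6] shift [ 1.412  0.559 -0.02 ] turn [-0.008 -0.003  0.237] F [-1.  -0.2 -2.6] w 0.157
```

{"fn": "drive_tool", "kwargs": {"series": "0.4 0.15 0 0 0 0.1 0;0.8 0.3 0 0 0 0.1 0;0.95 0.35 0 0 0 0.1 0;0.95 0.35 0 0 0 0.15 0"}}

```text
time_s: 7.1
eef_pos: [563.3, 139.4, 196.1]
ee_rot: [-0.003, 0.67, 0.743, -0.002]
force: [-0.3, -1.2, -2.1]
grip_width: 0.155
```

```bash
python3 -c "
from h import *
plan([578.2,196.9,110],93.3)"
```

```text
t 7.1 pos [563.3 139.4 196.1] shift [0.463 0.177 0.718] turn [-0.012 -0.003  0.091] F [-0.3 -1.2 -2.1] w 0.155
```

{"fn": "drive_tool", "kwargs": {"series": "0.3 0.1 0.1 -0.01 0 0.09 0;0.46 0.18 0.3 -0.01 0 0.09 0;0.46 0.18 0.6 -0.01 0 0.09 0;0.46 0.18 0.72 -0.01 0 0.09 0;0.46 0.18 0.72 -0.01 0 0.09 0;0.46 0.18 0.72 -0.01 0 0.09 0"}}

```text
time_s: 7.7
eef_pos: [579.4, 195.4, 110.8]
ee_rot: [-0.001, 0.687, 0.727, 0.001]
force: [0.6, 0.1, -0.9]
grip_width: 0.155
```

```bash
python3 - <<'E'
from h import *
plan([578.2,196.9,80],93.3)
o=[]
for n,b in(("side",(180,170,340,330)),("top",(170,130,300,240))):
    p=eyes.capture(n); g=np.clip(255*(p["frame"]/255)**0.65,0,255).astype(np.uint8)
    x=g[b[1]:b[3],b[0]:b[2]]; o.append(cv2.resize(x,(400*x.shape[1]//x.shape[0] if n=="side" else 400,400 if n=="side" else 400*x.shape[0]//x.shape[1]),interpolation=cv2.INTER_CUBIC))
    np.save(n+"2.npy",p["frame"])
    print(n,[(r["rect"],r["confidence"]) for r in nets.spot_in("insert",p)[:2]])
o[1]=np.pad(o[1],((0,400-o[1].shape[0]),(0,0),(0,0)))
save("over",np.hstack(o))
E
```

```text
t 7.7 pos [579.4 195.4 110.8] shift [ 0.013 -0.009  0.257] turn [ 0.    -0.003 -0.003] F [ 0.6  0.1 -0.9] w 0.155
side [([430.7, 200.7, 454.3, 220.7], 0.8), ([215.9, 218.1, 293.3, 268.6], 0.69)]
top [([231.5, 150.2, 260.0, 195.0], 0.88), ([402.1, 285.0, 480.6, 353.9], 0.64)]
```

View pics/over.png

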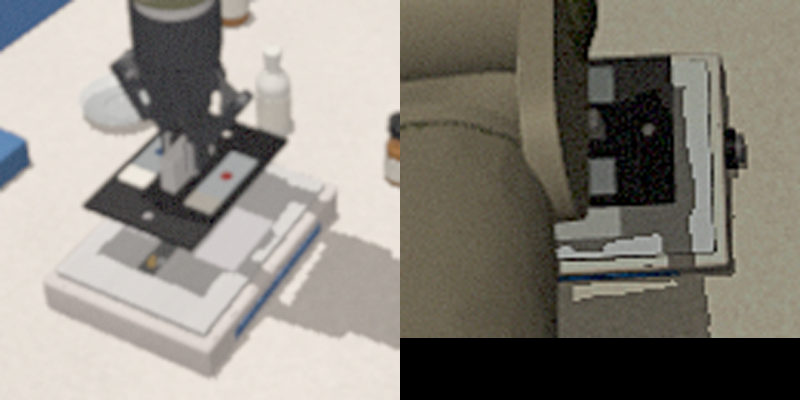

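The side view shows the plate level above the bed, with holes at crop (148,215) and (227,132) and the left pin at (152,262). The top view shows the right hole at crop (648,129). I now compare hole positions with the pins, camera by camera.

```bash
python3 - <<'E'
from h import *
f2={n:np.load(n+"2.npy").astype(float) for n in("top","side")}
pt,pp=eyes.capture("top"),eyes.capture("side")
def cen(f,c,r,w):
    x0,y0=int(round(c[0])),int(round(c[1])); yy,xx=np.mgrid[y0-r:y0+r+1,x0-r:x0+r+1]
    W=w(f[y0-r:y0+r+1,x0-r:x0+r+1]); W=np.clip(W-W.min()-0.35*np.ptp(W),0,None)
    return np.array([(W*xx).sum()/W.sum(),(W*yy).sum()/W.sum()])
L=lambda a:a.sum(2); Y=lambda a:a[...,0]-a[...,2]
z=110.8-12.7+3
s=telemetry.sense(); 
t=cen(f2["top"],(250.3,171.6),3,L); print("top hole -y",t,at_z(pt,[t],z).round(1))
for c in((239,255.8),(270.6,222.6)):
    t=cen(f2["side"],c,3,L); print("side hole",t,at_z(pp,[t],z).round(1))
t=cen(f2["side"],(240.6,274.6),3,Y); print("side pin +y",t,at_z(pp,[t],50).round(1))
u=np.array([np.cos(np.radians(93.3)),np.sin(np.radians(93.3)),0])*62
print("expected holes",np.round(s["eef_pos"]+u,1),np.round(s["eef_pos"]-u,1))
E
```

```text
top hole -y [250.22607385 171.76890229] [[581.9 133.2 101.1]]
side hole [238.6576889  255.86591146] [[574.9 256.  101.1]]
side hole [270.17711483 223.06538619] [[581.2 132.6 101.1]]
side pin +y [240.21659431 274.1905451 ] [[573.5 258.6  50. ]]
expected holes [575.3 258.4 110.5] [582.5 134.6 110.5]
```

{"fn": "drive_tool", "kwargs": {"series": "0.019 -0.005 0.1 0 0 0 0;0.019 -0.005 0.2 0 0 0 0;0.019 -0.005 0.28 0 0 0 0;0.019 -0.005 0.33 0 0 0 0;0.019 -0.005 0.35 0 0 0 0;0.019 -0.005 0.35 0 0 0 0;0.019 -0.005 0.35 0 0 0 0"}}

```text
time_s: 8.7
eef_pos: [578.4, 198.8, 68.9]
ee_rot: [-0.0, 0.686, 0.727, 0.001]
force: [-0.1, -0.1, -2.6]
grip_width: 0.155
```

```bash
python3 - <<'E'
from h import *
plan([578.6,197.6,57.7],93.3)
F=[]
for i in range(4):
    p=eyes.capture("side"); F.append(p["frame"]); s=telemetry.sense(); print(np.round(s["eef_pos"],1),np.round(s["force"],1))
g=np.clip(255*(np.mean(F,0)/255)**0.65,0,255).astype(np.uint8)
save("low",g,6,(195,205,315,300))
E
```

```text
t 8.7 pos [578.4 198.8  68.9] shift [-0.01   0.001  0.093] turn [ 0.002 -0.003  0.   ] F [-0.1 -0.1 -2.6] w 0.155
[578.5 198.8  69. ] [-0.4 -0.1 -1.7]
[578.4 198.8  69. ] [ 0.6 -0.6 -1.5]
[578.4 198.8  69. ] [ 0.3 -0.5 -0.7]
[578.3 198.8  68.9] [-0.3 -0.1 -1.9]
```

View pics/low.png

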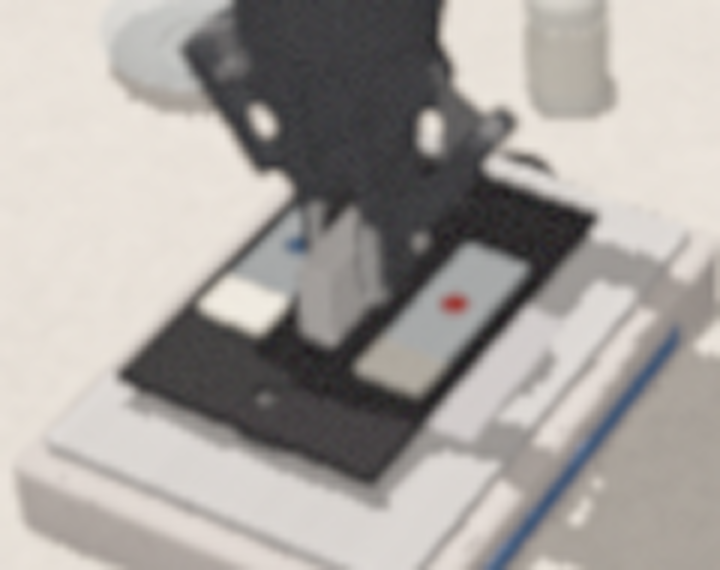

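The side crop shows the plate about 10 mm above the bed, with holes visible at crop (266,399) and (420,242).

```bash
cat >> h.py <<'E'
def cen(f,c,r,w=lambda a:a.sum(2)):
    x0,y0=int(round(c[0])),int(round(c[1])); yy,xx=np.mgrid[y0-r:y0+r+1,x0-r:x0+r+1]
    W=w(f[y0-r:y0+r+1,x0-r:x0+r+1]); W=np.clip(W-W.min()-0.35*np.ptp(W),0,None)
    return np.array([(W*xx).sum()/W.sum(),(W*yy).sum()/W.sum()])
E
python3 - <<'E'
from h import *
F=[eyes.capture(n) for n in("side",)*4+("top",)*4]
f=np.mean([p["frame"] for p in F[:4]],0); t=np.mean([p["frame"] for p in F[4:]],0)
s=telemetry.sense(); z=s["eef_pos"][2]-12.7
for c in((238.9,271.1),(264.6,244.9)):
    e=cen(f,c,3); print("side",e,at_z(F[3],[e],z+3).round(1),at_z(F[3],[e],z+6).round(1))
q=np.array([581.2,134.5,z+3]); c=proj(F[7],q)[0]; e=cen(t,c,4); print("top",c,e,at_z(F[7],[e],z+3).round(1))
save("tc",np.clip(t*1.5,0,255).astype(np.uint8),8,(int(c[0])-30,int(c[1])-25,int(c[0])+40,int(c[1])+30))
for c in((238.9,271.1),):print(f[268:275,234:244].sum(2).astype(int))
E
```

```text
side [238.89154219 271.27361811] [[575.3 259.8  58.9]] [[573.3 262.1  61.9]]
side [264.44064993 244.9514497 ] [[578.  162.5  58.9]] [[576.  165.1  61.9]]
top [252.06690006 176.80941075] [251.8888537  177.42216593] [[579.7 134.9  58.9]]
[[100  97 102  97  92  92  98  99  95  64]
 [ 94  97  94  82  84  74  80  78  88  85]
 [101  96  87  81 106 127 104  82  90  93]
 [104 105  90 110 173 200 155 112 104 103]
 [105  96 100 104 145 156 134 111  99  98]
 [100  97 101 104 111 114 104 105  96 105]
 [ 92 100 105 100 109 100  96 103  96  99]]
```

View pics/tc.png

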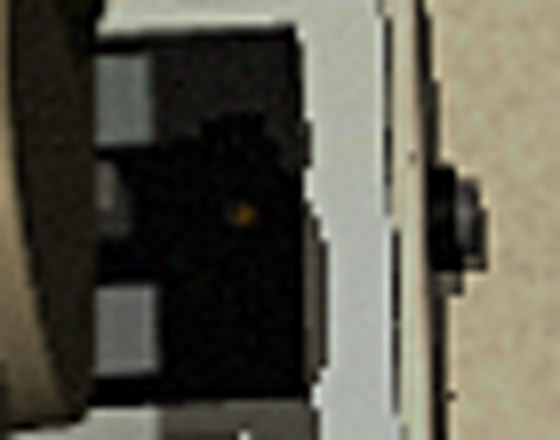

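The top crop shows the brass pin tip through the right hole at crop (243,214). I correct y by about -1.2 mm and descend in small steps, watching the force.

{"fn": "drive_tool", "kwargs": {"series": "-0.01 -0.004 0 0 0 0 0;-0.01 -0.004 0 0 0 0 0;-0.01 -0.004 0.01 0 0 0 0;-0.01 -0.004 0.02 0 0 0 0;-0.01 -0.004 0.025 0 0 0 0;-0.01 -0.004 0.03 0 0 0 0;-0.01 -0.004 0.03 0 0 0 0"}}

```text
time_s: 10.0
eef_pos: [577.7, 197.6, 64.9]
ee_rot: [-0.001, 0.686, 0.727, 0.001]
force: [0.3, -0.8, -1.9]
grip_width: 0.154
```

{"fn": "drive_tool", "kwargs": {"series": "0 0 0.004 0 0 0 0;0 0 0.008 0 0 0 0;0 0 0.012 0 0 0 0;0 0 0.012 0 0 0 0"}}

```text
time_s: 10.4
eef_pos: [577.7, 197.5, 63.4]
ee_rot: [-0.001, 0.686, 0.727, 0.001]
force: [0.5, -0.1, -1.9]
grip_width: 0.157
```

{"fn": "drive_tool", "kwargs": {"series": "0 0 0.004 0 0 0 0;0 0 0.008 0 0 0 0;0 0 0.012 0 0 0 0;0 0 0.012 0 0 0 0"}}

```text
time_s: 10.8
eef_pos: [577.7, 197.6, 61.8]
ee_rot: [-0.001, 0.686, 0.727, 0.001]
force: [0.2, -0.0, -1.6]
grip_width: 0.159
```

{"fn": "drive_tool", "kwargs": {"series": "0 0 0.004 0 0 0 0;0 0 0.008 0 0 0 0;0 0 0.008 0 0 0 0"}}

```text
time_s: 11.1
eef_pos: [577.7, 197.5, 60.9]
ee_rot: [-0.001, 0.686, 0.727, 0.001]
force: [1.2, 0.1, -1.9]
grip_width: 0.156
```

{"fn": "drive_tool", "kwargs": {"series": "0 0 0.004 0 0 0 0;0 0 0.008 0 0 0 0;0 0 0.008 0 0 0 0"}}

```text
time_s: 11.4
eef_pos: [577.7, 197.5, 59.8]
ee_rot: [-0.001, 0.686, 0.727, 0.0]
force: [1.7, 0.3, -1.5]
grip_width: 0.156
```

{"fn": "drive_tool", "kwargs": {"series": "0 0 0.004 0 0 0 0;0 0 0.008 0 0 0 0;0 0 0.008 0 0 0 0"}}

```text
time_s: 11.7
eef_pos: [577.8, 197.5, 58.8]
ee_rot: [-0.001, 0.686, 0.727, 0.001]
force: [0.4, 0.6, -1.7]
grip_width: 0.151
```

{"fn": "drive_tool", "kwargs": {"series": "0 0 0.004 0 0 0 0;0 0 0.006 0 0 0 0;0 0 0.006 0 0 0 0"}}

```text
time_s: 12.0
eef_pos: [577.8, 197.6, 58.2]
ee_rot: [-0.001, 0.686, 0.727, 0.001]
force: [0.3, -0.3, -1.2]
grip_width: 0.157
```

{"fn": "drive_tool", "kwargs": {"series": "0 0 0.004 0 0 0 0;0 0 0.006 0 0 0 0;0 0 0.006 0 0 0 0"}}

```text
time_s: 12.3
eef_pos: [577.8, 197.7, 57.8]
ee_rot: [-0.0, 0.686, 0.727, 0.001]
force: [-2.6, 1.0, 2.9]
grip_width: 0.157
```

Contact at TCP z = 57.8, where full seating was predicted, with about 5 N. I release gently and rise.

{"fn": "drive_tool", "kwargs": {"series": "0 0 0 0 0 0 0.25;0 0 0 0 0 0 0.4;0 0 0 0 0 0 0.6;0 0 0 0 0 0 0.6;0 0 -0.05 0 0 0 0.7;0 0 -0.15 0 0 0 0.7;0 0 -0.35 0 0 0 0.7;0 0 -0.65 0 0 0 0.7;0 0 -0.95 0 0 0 0.7;0 0 -0.95 0 0 0 0.7;0 0 -0.95 0 0 0 0.7"}}

```text
time_s: 13.4
eef_pos: [577.9, 197.5, 172.9]
ee_rot: [0.0, 0.686, 0.727, 0.001]
force: [0.4, 0.2, -0.9]
grip_width: 0.699
```

```bash
python3 - <<'E'
from h import *
F=[eyes.capture("side") for _ in range(4)]; f=np.mean([p["frame"] for p in F],0)
g=np.clip(255*(f/255)**0.65,0,255).astype(np.uint8); save("end",g,6,(195,195,320,295))
# predicted outline of a fully seated plate (top face z=51)
a=np.radians(93.33); y=np.array([np.cos(a),np.sin(a)]); x=np.array([y[1],-y[0]])
c=np.array([578.2,196.9])
P=[[*(c+i*55*x+j*80*y),51] for i,j in((1,1),(1,-1),(-1,-1),(-1,1))]
print("corners crop px",((proj(F[3],P)-[195,195])*6).round().tolist())
print("holes crop px",((proj(F[3],[[*(c+j*62*y),51] for j in(1,-1)])-[195,195])*6).round().tolist())
print(telemetry.sense()["eef_pos"])
E
```

```text
corners crop px [[113.0, 452.0], [357.0, 201.0], [598.0, 289.0], [370.0, 559.0]]
holes crop px [[268.0, 472.0], [451.0, 271.0]]
[577.30715174 197.43017356 170.71845285]
```

View pics/end.png

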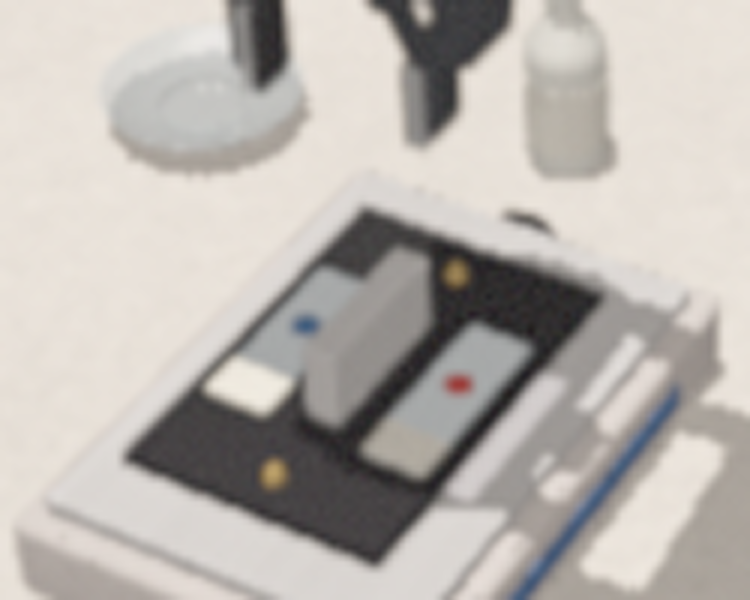

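Both brass pins show through the holes, at crop (274,474) and (456,273). All four corners sit a uniform 1–2 px from the predicted fully seated outline, so the plate is flat and the gripper is clear of it.

```bash
python3 -c "
from rig import ctrl
print(ctrl.finish_job())"
```

```text
the job is handed in; nothing more can be done
None
```

I gripped the black insert by its bar, carried it over the bottles and aligned its holes to the pins using both cameras. I lowered it in steps of about 1 mm or less, released it, rose clear and handed in the job at about 13.6 s. It dropped over the pins without needing to be slid about. The wrist force stayed near the plate's own weight until bed contact, which read about 5 N at TCP z = 57.8, against 57.7 predicted for full seating.

In the last picture both pins show through the holes and all four corners match the outline predicted for a seated plate, apart from a uniform shift of about 1.3 px. I put that shift down to camera calibration. The dish and dropper stand undisturbed in that view. I did not re-check the stain jar, oil bottle and forceps after the move. The two cameras disagreed by about 1–2 mm on x before the descent, but that caused no trouble. The job report gave no verdict.

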